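Return a pipe socket from the tilted bin to its row

ROBOT

A 6-joint arm with a two-finger parallel gripper is mounted at the origin on the work surface. World frame = base frame: x ahead of the robot, y to its left, z up, the work surface at z = 0. Lengths are in m, angles in rad, forces in N, time in s.
With the tool pointing down it reaches from about 0.35 to 0.85 m from the base axis. Payload 8.1 kg.
Tool frame: the origin (TCP) lies on the mounting face of the last link; the fingertips stand 186 mm ahead of it and the grasp point (between the pads) lies 167 mm ahead of it; z points along the fingers, y is the line along which they close (so a half turn about z gives the same grasp; the last joint's range is limited). The gripper opens to 93 mm and grips with 3 to 60 N. Pads are 15 mm wide; open, the fingers measure 128 mm over their backs; the gripper's body (75 mm by 188 mm) begins 65 mm behind the grasp point.
Start: joints at [1.133, 0.13, 1.488, -0, 1.523, -0.085], TCP at [0.207, 0.563, 0.405] pointing down, gripper open.
Joint ranges: [-2.96, 2.96], [-0.89, 2.26], [0.02, 2.5], [-1.34, 4.48], [0, 2.73], [-2.66, 2.66]. Speed limits (rad/s): [2.39, 2.39, 2.79, 3.14, 3.14, 3.14].

INTERFACE

Orientations are given as a rotation vector (axis times angle).
In Python, from plant import * gives the robot as it stands. The module is installed in compiled form; this text tells all that it offers.
- The arm moves only by the tool arm_command, never from a script. Its argument "increments" is a list of rows, each a list of 6 numbers: the shift along the tool's x, y, z in units of 0.2 m (1.0 is 0.2 m), then the turn, a rotation vector about the tool's x, y, z in units of pi rad (1.0 is pi rad). A call has exactly 5 rows; each row is the pose to reach, as a shift and turn from the pose commanded when the call began, along the tool's axes at that moment, turning the shorter way round; what a row does not reach only later rows make up. A row lasts 1/8 s, in which the tool goes at most 62.5 mm and 10.7 degrees, less where a joint would pass 70% of its speed; a pose out of reach is approached as far as the arm can. A call with a number of a shift or a turn outside -1 to 1 is refused whole. A call with a gripper value outside its range is refused whole. "fingers" is the closure, from -1 (fully open) to 1 (shut), set as the call begins (left out, the last holds). The fingers move at their own pace and stop on an object; "force" is the grip in N (left out, the last holds). Time passes only in rows, so rows that repeat a pose let the fingers close, or fill a call up. It gives the time, the measured TCP pose, the force, the opening and the grip force at its end, in the units of the state.
- read_state(): the state, without advancing time (a new reading comes with each control period).
- read_camera(name): name is "side" or "top"; returns a dict with "image" (400x640x3 uint8, red, green, blue), "fx", "fy", "cx", "cy" (pixels), "T" (4x4, takes a point from camera to world coordinates). Camera axes: x right, y down, z forward; pixel columns grow to the right and rows downward; lengths in m; the calibration is good to about 2 mm. A picture is of the moment at which its call begins. There is no depth.
- close_job(): hands the job in; it is judged then, once.
The state is a dict: "t": time; "q": joint angles; "dq": joint speeds; "joint_torque": joint torques, N m; "tool_pos": TCP position; "orientation": TCP orientation; "force": force on the tool from outside, world axes, zero at the start; "wrist_torque": the same for the moment, N m; "opening": finger opening in m; "gripper_force": force on a finger pad.
Only numpy, scipy, OpenCV 4.12 (cv2) and the standard library are available. Lean on these libraries where they do the work, as an engineer would, in place of code of your own. Each camera call takes 0.05 s, during which the arm holds its last target. There are 200 camera calls.

TASK

Take the long-necked pipe socket out of the tilted returns bin, reaching in aslant under the blue rack beam, and leave the short plug in the bin. Stand the socket upright on its hexagonal collar, open neck up, in the middle of the empty rubber pad in the row of sockets. Set it down gently, without pressing hard or letting it drop, and do not disturb the plug or the sockets already standing there.

Things in the scene. Friction and masses are not known exactly. Their poses are not given: they have to be found in the camera images.
- socket: Iron pipe socket to move, 100 mm long, 0.55 kg: hexagonal collar 62 mm across flats (72 corners), 40 mm high; then an octagonal neck 46 mm across flats, 60 mm long, open end. Lies on a collar flat in the left or right half of the bin, foot against the rear wall, neck 30 deg above level towards the robot. Origin: centre of collar foot; z axis towards the open end; neck flats face x and y.
- socket_neck (a point): Point on the socket's axis in the middle of its neck, 72 mm from the foot: the place to grip, across the two flats that face its y axis (46 mm).
- plug: Short hexagonal pipe plug lying beside the socket in the bin in the same way: the same collar (62 mm across flats, 40 mm) with only an 18 mm long, 40 mm thick round stub. Origin: centre of the collar's foot; z axis towards the stub. It stays in the bin.
- bin: Fixed grey returns bin. Origin on the table; x away from the robot, y along the bin, z up. Floor slopes down 30 deg towards +x to its lowest inner edge at x 60, z 20 mm (rear wall, 62 mm high); from there it rises 160 mm along the slope towards -x, to a front lip only 14 mm high. Inside width 300 mm, side walls 45 mm. Axis of things lying in it is 31 mm off the floor.
- bin_beam (a point): Middle of the fixed blue rack beam over the bin: level along the bin's y, 44 mm thick in x, 50 mm high, underside 225 mm above the table, on two 40 x 26 mm posts 177 mm to either side. It is straight above the socket, so the tool must come in under it, leaning back to the robot's side. Axes as the bin's.
- row: Fixed plywood board 130 x 400 x 6 mm with three places in a row along its y axis, 125 mm apart: two taken by standing sockets, one by the empty pad (which is which varies). Origin: centre of its underside, on the table.
- pad: Fixed black rubber pad 110 x 110 x 3 mm on the board, with nothing on it. Origin: centre of its underside, at the board's top face; its top is at z = +3 mm, about 9 mm above the table.
- socket_a: Bystander, a socket like the one to move (100 mm long, collar 62 mm across flats), standing neck up on the board. Origin: centre of its foot, z axis up.
- socket_b: Bystander, a socket like the one to move (100 mm long, collar 62 mm across flats), standing neck up on the board. Origin: centre of its foot, z axis up.

How it is judged:
On the way:
1. the socket is lifted out of the bin in the gripper, more than 150 mm from where it lay, nothing else touching it (distance of socket from where it was at the start of the episode above 0.15 m and contact force between the fingers and socket above 1 N and contact force between socket and bin below 0.1 N and contact force between socket and pad below 0.1 N and height (world z) of socket above 0.03 m), for 0.2 s.
At the end, for the whole second after the job is handed in: The socket stands at rest on the pad, upright within 3.4 degrees with its neck up, its collar's centre within 18 mm of the pad's centre and its foot on the pad; the plug is within 30 mm of where it lay in the bin, and the two other sockets still stand within 15 mm of where they were (horizontal distance between socket and pad below 0.018 m and angle between socket's own z axis and vertical below 0.06 rad and z of socket in the frame of pad between 0 and 0.007 m and linear speed of socket below 0.02 m/s and distance of plug from where it was at the start of the episode below 0.03 m and distance of each of socket_a, socket_b from where it was at the start of the episode below 0.015 m and angle between each of socket_a, socket_b's own z axis and vertical below 0.1 rad); the robot touches nothing.
It fails at once if the socket is pressed or banged onto the pad with more than 30 N (contact force between socket and pad above 30 N).
It fails at once if the socket is dropped: it moves faster than 0.35 m/s with no finger on it (contact force between the fingers and socket below 0.01 N and linear speed of socket above 0.35 m/s).
It fails at once if the plug is shifted more than 30 mm (distance of plug from where it was at the start of the episode above 0.03 m).
It fails at once if a standing socket is knocked over or shoved more than 15 mm (angle between any of socket_a, socket_b's own z axis and vertical above 0.3 rad or distance of any of socket_a, socket_b from where it was at the start of the episode above 0.015 m).
It also fails if it takes over 54 s, if anything falls off the work surface, if the arm or the gripper's body presses on something with over 40 N, if the wrist force passes 120 N, or if a joint passes its speed limit or range.

## Working session

There is one attempt and no reset: what is moved stays moved. The work goes in short steps, Python scripts to look and compute and a tool call to move; the robot and the scene stay as the last step left them, time stands still between calls to the robot, and variables do not carry over. Pictures are saved under pics/ and viewed, at most 10 in all, crops included, and the job is handed in when it is done.

Besides the shell and the picture viewer there is one more tool, called after ">>>" as name([rows], argument=value, ...), one row to a line, values as JSON. arm_command: Moves the arm, as the interface text tells. Shifts and turns lie within -1 to 1; 1 stands for 0.2 m of shift or pi rad of turn. Its arguments: {"type":"object","properties":{"increments":{"type":"array","items":{"type":"array","items":{"type":"number","minimum":-1,"maximum":1}}},"fingers":{"type":"number"},"force":{"type":"number"}},"required":["increments"]}

```bash
mkdir -p pics; python3 - <<'E'
from plant import *
import cv2,numpy as np
print(read_state())
for n in("side","top"):
    c=read_camera(n);cv2.imwrite(f"pics/{n}0.png",c["image"][...,::-1]);print(n,c["fx"],c["fy"],c["cx"],c["cy"],np.round(c["T"],4).tolist())
E
```

```text
{'t': 0.0, 'q': array([ 1.13260020e+00,  1.31162250e-01,  1.48927934e+00, -1.26703232e-05,
        1.52300986e+00, -8.53991161e-02]), 'dq': array([ 0.00104447, -0.0006952 ,  0.00015973,  0.00103068, -0.00064802,
       -0.00115337]), 'joint_torque': array([ 4.35878583e-04, -5.59842288e+01, -4.91774547e+01,  7.67204957e-02,
        3.50455160e-02, -1.48109498e-04]), 'tool_pos': array([0.20719638, 0.56284223, 0.40368646]), 'orientation': array([-5.51219289e-01, -3.09237901e+00,  2.82502733e-03]), 'force': array([-0.12805166, -0.09452999,  0.1619735 ]), 'wrist_torque': array([ 0.01517844,  0.03939599, -0.0190533 ]), 'gripper_force': 0.0, 'opening': 0.09342117004339556}
side 410.69998900721896 410.69998900721896 322.47933937380157 190.73185380883882 [[0.235, -0.8242, 0.5153, 0.0814], [-0.9719, -0.1906, 0.1382, -0.2], [-0.0157, -0.5332, -0.8458, 0.9962], [0.0, 0.0, 0.0, 1.0]]
top 363.1437328106154 363.1437328106154 320.69005479078265 197.05146965978102 [[0.0061, -0.9966, 0.0823, 0.4956], [-0.9999, -0.0069, -0.0096, -0.0605], [0.0101, -0.0822, -0.9966, 1.126], [0.0, 0.0, 0.0, 1.0]]
```

View pics/side0.png

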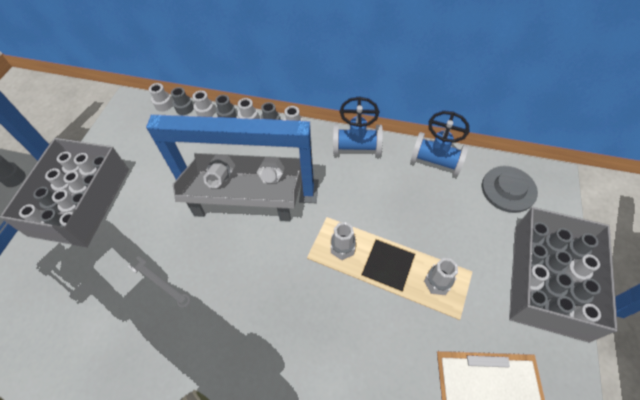

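View pics/top0.png

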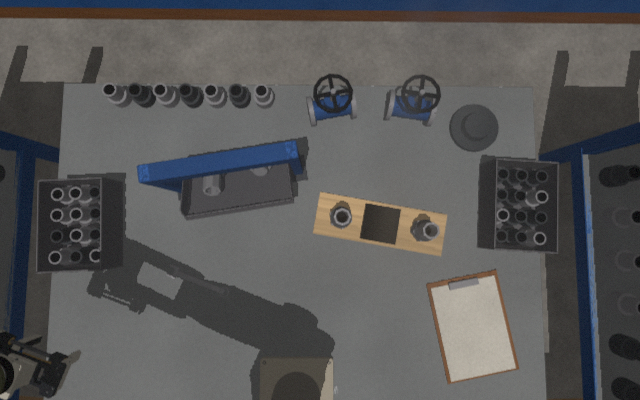

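Side view: the bin is at about (240,180), with the socket in its left half (215,175) and the plug at (268,170). The empty pad is at (388,265), between two standing sockets. I'll enlarge the bin in both views.

```bash
python3 - <<'E'
import cv2,numpy as np
a=cv2.imread("pics/side0.png")[105:225,140:330];b=cv2.imread("pics/top0.png")[130:222,130:310]
cv2.imwrite("pics/c1.png",cv2.resize(a,None,fx=4.2,fy=4.2,interpolation=cv2.INTER_CUBIC))
cv2.imwrite("pics/c2.png",cv2.resize(b,None,fx=4.4,fy=4.4,interpolation=cv2.INTER_CUBIC))
E
```

```text
(no output)
```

View pics/c1.png

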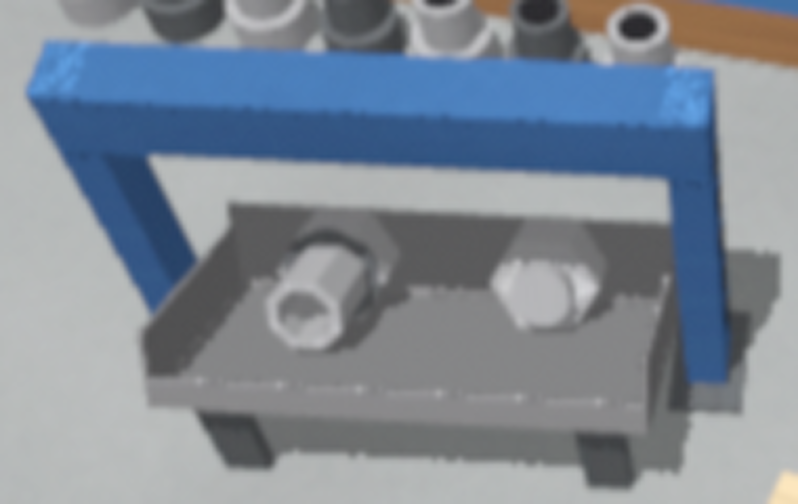

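View pics/c2.png

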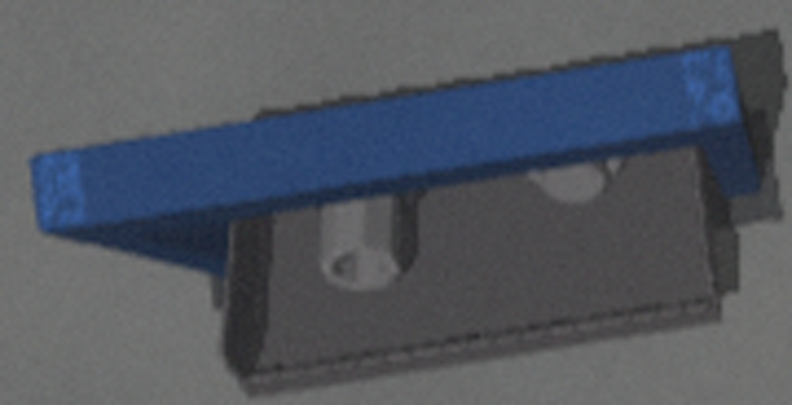

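Side crop: the beam's top corners and the socket mouth (308,312) are clear. Top crop: the beam and the mouth (362,268) are visible. Next I'll cast rays and check them against the stated sizes.

```bash
cat > h.py <<'E'
import numpy as np,cv2
from scipy.spatial.transform import Rotation as R
from plant import *
C={n:read_camera(n) for n in("side","top")}
def ray(n,uv):
    c=C[n];d=np.array([(uv[0]-c["cx"])/c["fx"],(uv[1]-c["cy"])/c["fy"],1]);return c["T"][:3,3],c["T"][:3,:3]@d
def onz(n,uv,z):
    o,d=ray(n,uv);return o+d*(z-o[2])/d[2]
def tri(a,b):
    A=[];B=[]
    for n,uv in(("side",a),("top",b)):
        o,d=ray(n,uv);d=d/np.linalg.norm(d);P=np.eye(3)-np.outer(d,d);A.append(P);B.append(P@o)
    p=np.linalg.solve(sum(A),sum(B));return p,[np.linalg.norm(a@p-b) for a,b in zip(A,B)]
def proj(n,p):
    c=C[n];q=c["T"][:3,:3].T@(np.asarray(p)-c["T"][:3,3]);return np.array([c["fx"]*q[0]/q[2]+c["cx"],c["fy"]*q[1]/q[2]+c["cy"]])
E
python3 - <<'E'
from h import *
np.set_printoptions(precision=4,suppress=True)
s=lambda x,y:((x+.5)/4.2+140-.5,(y+.5)/4.2+105-.5); t=lambda x,y:((x+.5)/4.4+130-.5,(y+.5)/4.4+130-.5)
S=[onz("side",s(*p),.275)[:2] for p in((32,97),(712,125),(712,70),(47,42))]
T=[onz("top",t(*p),.275)[:2] for p in((42,230),(742,125),(730,45),(32,158))]
for n,P in(("S",S),("T",T)):
    P=np.array(P);a=(P[0]+P[3]-P[1]-P[2])/2; print(n,P.tolist(),"mid",P.mean(0),"len",np.linalg.norm(a),"w",np.linalg.norm(P[0]-P[3]),"yaw",np.degrees(np.arctan2(-a[0],a[1])))
print("mouth",tri(s(308,312),t(362,268)), "S z.097",onz("side",s(308,312),.0968),"T",onz("top",t(362,268),.0968))
# lip top corners outer
print("lip S",onz("side",s(147,377),.112),onz("side",s(645,407),.112))
print("plug stub",onz("side",s(543,295),.076))
# pad
im=C["side"]["image"]
for n,box in(("side",(350,230,430,300)),("top",(345,190,415,255))):
    g=cv2.cvtColor(C[n]["image"],cv2.COLOR_RGB2GRAY);m=np.zeros_like(g);x0,y0,x1,y1=box
    m[y0:y1,x0:x1]=(g[y0:y1,x0:x1]<75 if n=="side" else g[y0:y1,x0:x1]<60)*255
    c=max(cv2.findContours(m,0,2)[0],key=cv2.contourArea);q=cv2.boxPoints(cv2.minAreaRect(c))
    a=cv2.approxPolyDP(c,5,True)[:,0]
    W=np.array([onz(n,p,.009)[:2] for p in a]);M=cv2.moments(c)
    print(n,cv2.contourArea(c),a.tolist(),W.tolist(),"cent",onz(n,(M["m10"]/M["m00"],M["m01"]/M["m00"]),.009),"edges",np.linalg.norm(np.roll(W,-1,0)-W,axis=1))
E
```

```text
S [[0.5970609390787869, 0.35447584276767685], [0.6611708507737218, -0.01695076570860013], [0.6993261565421717, -0.0070238945261914265], [0.6363969852143705, 0.36479436363790063]] mid [0.6485 0.1738] len 0.3770118898663932 w 0.04066689560969716 yaw 9.699543958235592
T [[0.5986758164882813, 0.35770888089341724], [0.6583859074248434, -0.014926660989321112], [0.702153754355807, -0.007948306220176837], [0.6374465061477039, 0.36486097080764146]] mid [0.6492 0.1749] len 0.3778781722726358 w 0.03942484961047297 yaw 9.47552374472628
mouth (array([0.5968, 0.2366, 0.102 ]), [np.float64(0.0005471446810242597), np.float64(0.0005471446810244522)]) S z.097 [0.5999 0.2386 0.0968] T [0.5971 0.2387 0.0968]
lip S [0.5244 0.3091 0.112 ] [0.5724 0.0086 0.112 ]
plug stub [0.6588 0.1045 0.076 ]
side 1473.0 [[376, 241], [363, 274], [402, 289], [413, 254]] [[0.5624876983235471, -0.21269480217206152], [0.46505110879741407, -0.1961725534567034], [0.44893565989149353, -0.2966051630142611], [0.5478223171710499, -0.31164625448128264]] cent [ 0.5041 -0.254   0.009 ] edges [0.0988 0.1017 0.1    0.1   ]
top 663.0 [[366, 204], [361, 237], [384, 241], [386, 212]] [[0.5673187032496646, -0.21119704112221188], [0.46597472122305245, -0.19544272733672696], [0.45420740287855776, -0.265898434458729], [0.5430343567038879, -0.27280722881089986]] cent [ 0.5101 -0.233   0.009 ] edges [0.1026 0.0714 0.0891 0.0662]
```

Geometry agrees with the stated sizes: beam length 377 mm (380 expected), width about 41 mm (44 expected), bin yaw 9.6°, socket at bin y +71 mm, plug at −71 mm. For the grasp I'll use a 24° lean with the grasp point 12 mm back. That clears both the beam and the side wall with the gripper body.

```bash
cat > g.py <<'E'
import numpy as np
from scipy.spatial.transform import Rotation as R
from plant import *
np.set_printoptions(precision=4,suppress=True)
a=np.radians(9.6);BX=np.array([np.cos(a),np.sin(a),0]);BY=np.array([-BX[1],BX[0],0]);Z=np.array([0,0,1.])
NECK=np.array([.6224,.2425,.0828])
def ori(lean,bx,by):  # z=tool dir leaning by lean from straight down towards bx
    z=np.sin(lean)*bx-np.cos(lean)*Z;return np.c_[np.cross(by,z),by,z]
def inc(p,M):
    s=read_state();Rc=R.from_rotvec(s["orientation"]).as_matrix()
    d=Rc.T@(p-s["tool_pos"])/.2;w=R.from_matrix(Rc.T@M).as_rotvec()/np.pi
    print("t",s["t"],"pos",s["tool_pos"],"F",s["force"],"open",s["opening"],"q",s["q"])
    print("inc",d,w,"mm",np.linalg.norm(d)*200,"deg",np.linalg.norm(w)*180)
E
python3 - <<'E'
from g import *
M=ori(np.radians(24),BX,BY);T=NECK-.179*M[:,2];print(T)
inc(T-.16*M[:,2],M)
E
```

```text
[0.5506 0.2304 0.2463]
t 0.2 pos [0.2072 0.5629 0.4041] F [0.285  0.4304 0.4797] open 0.0927417043624028 q [ 1.1326  0.1309  1.4888  0.      1.523  -0.0854]
inc [-1.9034 -1.129   0.0591] [-0.035  -0.1304 -0.1631] mm 442.76768466197376 deg 38.11737655780651
```

>>> arm_command([
  [-0.19,-0.113,0.006,-0.0035,-0.013,-0.016],
  [-0.38,-0.226,0.012,-0.007,-0.026,-0.033],
  [-0.57,-0.339,0.018,-0.0105,-0.039,-0.049],
  [-0.76,-0.452,0.024,-0.014,-0.052,-0.065],
  [-0.95,-0.565,0.03,-0.0175,-0.065,-0.082],
], fingers=-1, force=55)

```text
t: 0.82
tool_pos: [0.3472, 0.3902, 0.3986]
orientation: [0.135, 2.927, 0.027]
force: [0.2, -0.1, -0.6]
opening: 0.0932
gripper_force: 0.0
```

```bash
python3 - <<'E'
from g import *
M=ori(np.radians(24),BX,BY);T=NECK-.179*M[:,2]
inc(T-.16*M[:,2],M)
E
```

```text
t 0.825 pos [0.3472 0.3902 0.3986] F [ 0.1759 -0.1185 -0.6378] open 0.09322741421927733 q [ 0.7987 -0.1515  1.7871 -0.1491  1.3533 -0.6587]
inc [-0.7507 -0.7884  0.1693] [-0.017  -0.0648 -0.0806] mm 220.35692697405577 deg 18.869444885516224
```

>>> arm_command([
  [-0.15,-0.158,0.034,-0.0034,-0.013,-0.016],
  [-0.3,-0.315,0.068,-0.007,-0.026,-0.032],
  [-0.45,-0.473,0.102,-0.01,-0.039,-0.048],
  [-0.6,-0.631,0.135,-0.0136,-0.052,-0.064],
  [-0.75,-0.788,0.169,-0.017,-0.065,-0.081],
])

```text
t: 1.45
tool_pos: [0.4859, 0.2193, 0.3923]
orientation: [-0.229, 2.713, 0.048]
force: [0.2, 0.0, -0.4]
opening: 0.0927
gripper_force: 0.0
```

```bash
python3 - <<'E'
from g import *
M=ori(np.radians(24),BX,BY);T=NECK-.179*M[:,2]
inc(T-.1*M[:,2],M)
from h import *
for n in C: cv2.imwrite(f"pics/{n}1.png",C[n]["image"][...,::-1])
a=cv2.resize(C["side"]["image"][95:215,130:320,::-1],None,fx=4.2,fy=4.2,interpolation=2);cv2.imwrite("pics/c3.png",a)
E
```

```text
t 1.45 pos [0.4859 0.2193 0.3923] F [ 0.1772  0.0344 -0.3904] open 0.09273735236913194 q [ 0.3552 -0.2486  1.9051 -0.0866  1.0737 -1.3588]
inc [-0.0027  0.0005  0.3004] [-0.      0.0002  0.0003] mm 60.08790479995427 deg 0.07275828215056993
```

View pics/c3.png

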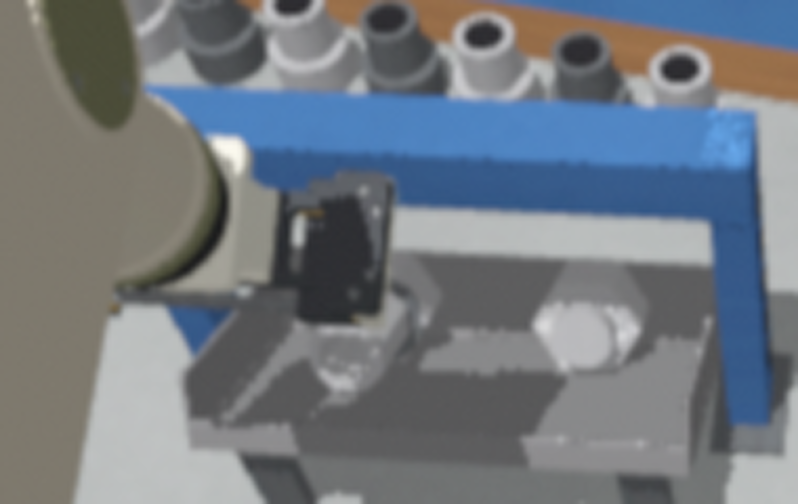

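The crop shows the gripper poised in front of the beam, the neck mouth at about (340,375), and the plug undisturbed at (590,335). I'll advance along the tool axis.

>>> arm_command([
  [0,0,0.11,0,0,0],
  [0,0,0.22,0,0,0],
  [0,0,0.33,0,0,0],
  [0,0,0.42,0,0,0],
  [0,0,0.5,0,0,0],
])

```text
t: 2.17
tool_pos: [0.5254, 0.2277, 0.3001]
orientation: [-0.227, 2.716, 0.048]
force: [-0.9, -0.7, 1.0]
opening: 0.0931
gripper_force: 0.0
```

>>> arm_command([
  [0,0,0.04,0,0,0],
  [0,0,0.08,0,0,0],
  [0,0,0.12,0,0,0],
  [0,0,0.16,0,0,0],
  [0,0,0.2,0,0,0],
])

```text
t: 2.8
tool_pos: [0.5416, 0.23, 0.2642]
orientation: [-0.227, 2.715, 0.048]
force: [0.1, -0.0, -0.2]
opening: 0.0925
gripper_force: 0.0
```

```bash
python3 - <<'E'
from g import *
M=ori(np.radians(24),BX,BY);T=NECK-.179*M[:,2]
inc(T,M)
from h import *
a=cv2.resize(C["side"]["image"][95:215,130:320,::-1],None,fx=4.2,fy=4.2,interpolation=2);cv2.imwrite("pics/c4.png",a)
E
```

```text
t 2.8 pos [0.5416 0.23   0.2642] F [ 0.0513 -0.0175 -0.1544] open 0.09254166894245405 q [ 0.3369  0.0325  1.8889 -0.095   0.8094 -1.3494]
inc [-0.0045 -0.0058  0.0998] [-0.0001 -0.0002 -0.0002] mm 20.0191831886599 deg 0.054384770724792655
```

View pics/c4.png

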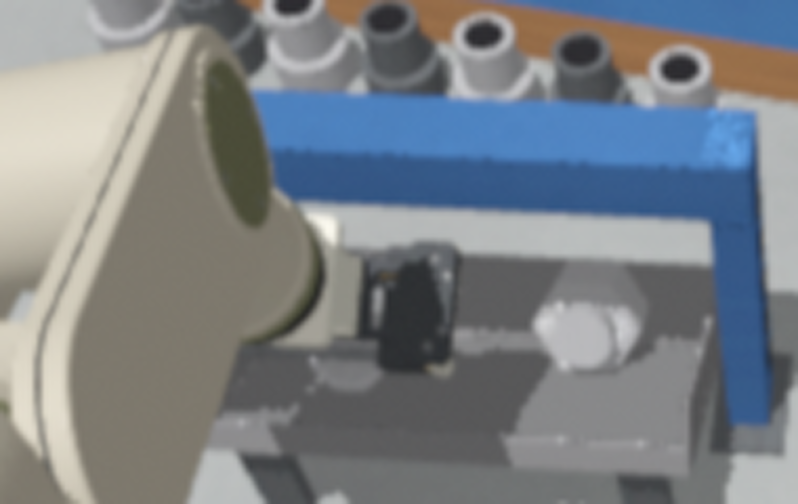

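The picture shows the gripper under the beam with the socket hidden behind the arm and the plug unmoved. Next is the last 20 mm, then closing.

>>> arm_command([
  [-0.002,-0.003,0.025,0,0,0],
  [-0.003,-0.005,0.05,0,0,0],
  [-0.004,-0.006,0.075,0,0,0],
  [-0.004,-0.006,0.1,0,0,0],
  [-0.004,-0.006,0.1,0,0,0],
])

```text
t: 3.52
tool_pos: [0.5502, 0.2302, 0.2459]
orientation: [-0.227, 2.716, 0.048]
force: [-0.1, 0.4, 0.0]
opening: 0.093
gripper_force: 0.0
```

>>> arm_command([
  [0,0,0,0,0,0],
  [0,0,0,0,0,0],
  [0,0,0,0,0,0],
  [0,0,0,0,0,0],
  [0,0,0,0,0,0],
], fingers=1, force=55)

```text
t: 4.15
tool_pos: [0.5501, 0.2308, 0.2467]
orientation: [-0.227, 2.715, 0.05]
force: [-10.2, 11.6, 7.2]
opening: 0.0478
gripper_force: 6.1
```

```bash
python3 - <<'E'
from g import *
M=ori(np.radians(24),BX,BY);T=NECK-.179*M[:,2]
inc(T+.18*(-.7*BX+.714*Z),M)
E
```

```text
t 4.15 pos [0.5501 0.2308 0.2467] F [-10.202   11.6015   7.1782] open 0.04784963699032465 q [ 0.3324  0.0776  1.8772 -0.094   0.7757 -1.3517]
inc [ 0.3137 -0.002  -0.8403] [ 0.0003 -0.0002 -0.0003] mm 179.38852486535984 deg 0.08943859097440283
```

>>> arm_command([
  [0,0,0,0,0,0],
  [0,0,0,0,0,0],
  [0,0,0,0,0,0],
  [0,0,0,0,0,0],
  [0,0,0,0,0,0],
])

```text
t: 4.78
tool_pos: [0.55, 0.2311, 0.2468]
orientation: [-0.228, 2.715, 0.05]
force: [-3.5, 4.8, 1.9]
opening: 0.0458
gripper_force: 54.9
```

>>> arm_command([
  [0.01,0,-0.025,0,0,0],
  [0.025,0,-0.065,0,0,0],
  [0.045,0,-0.12,0,0,0],
  [0.07,0,-0.18,0,0,0],
  [0.09,0,-0.24,0,0,0],
])

```text
t: 5.4
tool_pos: [0.5141, 0.2241, 0.2837]
orientation: [-0.227, 2.715, 0.048]
force: [0.7, -0.5, -5.0]
opening: 0.0453
gripper_force: 54.8
```

>>> arm_command([
  [0.03,0,-0.08,0,0,0],
  [0.06,0,-0.16,0,0,0],
  [0.09,0,-0.24,0,0,0],
  [0.12,0,-0.32,0,0,0],
  [0.15,0,-0.4,0,0,0],
])

```text
t: 6.02
tool_pos: [0.4549, 0.2142, 0.3449]
orientation: [-0.227, 2.715, 0.049]
force: [-0.5, 0.1, -4.1]
opening: 0.0453
gripper_force: 54.8
```

>>> arm_command([
  [0.03,0,-0.08,0,0,0],
  [0.06,0,-0.16,0,0,0],
  [0.09,0,-0.24,0,0,0],
  [0.12,0,-0.32,0,0,0],
  [0.13,0,-0.35,0,0,0],
])

```text
t: 6.65
tool_pos: [0.4037, 0.2056, 0.3988]
orientation: [-0.227, 2.713, 0.049]
force: [0.5, -0.2, -5.1]
opening: 0.0457
gripper_force: 54.8
```

```bash
python3 - <<'E'
from g import *
M=ori(np.radians(24),BX,BY)
inc(read_state()["tool_pos"],M)
from h import *
cv2.imwrite("pics/s5.png",C["side"]["image"][...,::-1])
E
```

```text
t 6.65 pos [0.4037 0.2056 0.3988] F [ 0.4788 -0.2086 -5.0614] open 0.045682726316677 q [ 0.397  -0.4996  2.083  -0.1014  1.1495 -1.3183]
inc [0. 0. 0.] [ 0.0001  0.0005 -0.0002] mm 0.0 deg 0.0973736658132037
```

View pics/s5.png

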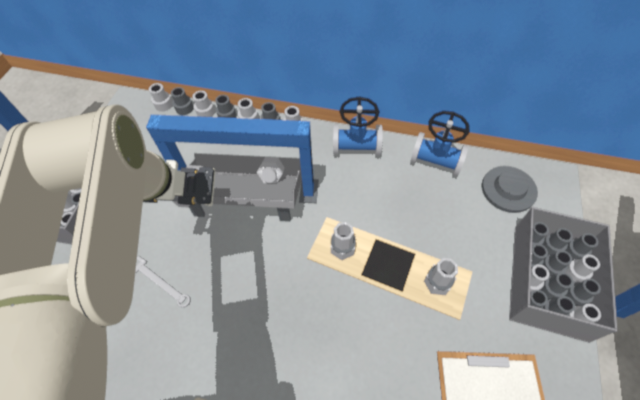

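The socket is held (about 5 N of weight on the wrist), and the plug at (270,172) and the row are undisturbed. Next is planning the swing to a hover above the pad, turning the socket upright on the way.

```bash
cat >> g.py <<'E'
r=np.radians(-8.8);RX=np.array([np.cos(r),np.sin(r),0]);RY=np.array([-RX[1],RX[0],0])
PAD=np.array([.505,-.254,.009])
def place(h,lean=-36,back=.179): 
    M=ori(np.radians(lean),RX,RY);return PAD+(.072+h)*Z-back*M[:,2],M
E
python3 - <<'E'
from g import *
from scipy.spatial.transform import Slerp
s=read_state();p0=s["tool_pos"];R0=R.from_rotvec(s["orientation"]);p1,M=place(.15)
S=Slerp([0,1],R.concatenate([R0,R.from_matrix(M)]))
print(p1)
N=4
for k in range(N):
    A=S(k/N);B=S((k+1)/N);print(k,A.inv().apply((p1-p0)/N)/.2,(A.inv()*B).as_rotvec()/np.pi)
from h import *
# mouths of the standing sockets for pad cross-check
for n,box in(("side",(300,200,500,330)),):
    im=C[n]["image"];print(C[n]["image"].shape)
E
```

```text
[ 0.609  -0.2701  0.3758]
0 [-0.129 -0.629  0.088] [-0.0027  0.0827  0.0266]
1 [-0.198  -0.6159  0.0399] [-0.0027  0.0827  0.0266]
2 [-0.2511 -0.5971 -0.024 ] [-0.0027  0.0827  0.0266]
3 [-0.2842 -0.5741 -0.099 ] [-0.0027  0.0827  0.0266]
(400, 640, 3)
```

>>> arm_command([
  [-0.015,-0.07,0.01,0,0.01,0.003],
  [-0.045,-0.2,0.03,-0.001,0.028,0.009],
  [-0.075,-0.35,0.05,-0.0015,0.047,0.015],
  [-0.105,-0.5,0.07,-0.002,0.066,0.021],
  [-0.13,-0.63,0.088,-0.0027,0.083,0.0265],
])

```text
t: 7.48
tool_pos: [0.4564, 0.0853, 0.3911]
orientation: [-0.128, 2.986, 0.058]
force: [0.2, 0.6, -4.9]
opening: 0.0459
gripper_force: 54.8
```

>>> arm_command([
  [-0.04,-0.123,0.008,-0.0005,0.0165,0.0053],
  [-0.08,-0.246,0.016,-0.001,0.033,0.0106],
  [-0.12,-0.37,0.024,-0.0015,0.05,0.016],
  [-0.16,-0.493,0.032,-0.002,0.066,0.0212],
  [-0.198,-0.616,0.04,-0.0027,0.083,0.0265],
])

```text
t: 8.1
tool_pos: [0.5077, -0.0336, 0.3854]
orientation: [0.012, -3.031, -0.063]
force: [0.1, 0.4, -5.2]
opening: 0.0456
gripper_force: 54.8
```

>>> arm_command([
  [-0.05,-0.12,-0.005,-0.0005,0.0165,0.0053],
  [-0.1,-0.24,-0.01,-0.001,0.033,0.0106],
  [-0.15,-0.36,-0.015,-0.0015,0.05,0.016],
  [-0.2,-0.48,-0.02,-0.002,0.066,0.0212],
  [-0.25,-0.6,-0.024,-0.0027,0.083,0.0265],
])

```text
t: 8.72
tool_pos: [0.5588, -0.1532, 0.3795]
orientation: [-0.098, -2.768, -0.062]
force: [-0.1, -0.5, -4.9]
opening: 0.0458
gripper_force: 54.8
```

```bash
python3 - <<'E'
from g import *
inc(*place(.15))
E
```

```text
t 8.725 pos [ 0.5588 -0.1532  0.3795] F [-0.0697 -0.4716 -4.8673] open 0.04576847555984777 q [-0.3343  0.2804  1.3879 -0.0681  1.8413 -1.8402]
inc [-0.2751 -0.564  -0.1063] [-0.0033  0.0809  0.0262] mm 127.28802808648993 deg 15.313139922857854
```

>>> arm_command([
  [-0.065,-0.135,-0.025,-0.0008,0.019,0.006],
  [-0.13,-0.27,-0.05,-0.0016,0.038,0.012],
  [-0.195,-0.4,-0.075,-0.0024,0.057,0.019],
  [-0.25,-0.51,-0.096,-0.003,0.073,0.024],
  [-0.275,-0.564,-0.106,-0.0033,0.081,0.026],
])

```text
t: 9.35
tool_pos: [0.6089, -0.2706, 0.3746]
orientation: [-0.193, -2.507, -0.063]
force: [-0.7, 0.4, -4.7]
opening: 0.0457
gripper_force: 54.8
```

```bash
python3 - <<'E'
from g import *
inc(*place(.15))
from h import *
a=cv2.resize(C["side"]["image"][160:310,290:490,::-1],None,fx=2,fy=2,interpolation=2)
b=cv2.resize(C["top"]["image"][150:270,300:460,::-1],None,fx=2.5,fy=2.5,interpolation=2)
cv2.imwrite("pics/c6.png",np.hstack([a,b]))
E
```

```text
t 9.35 pos [ 0.6089 -0.2706  0.3746] F [-0.7491  0.3891 -4.7329] open 0.04572172822580019 q [-0.4464  0.6494  0.9596 -0.2015  2.1315 -1.9185]
inc [ 0.0037  0.0028 -0.0049] [ 0.0001 -0.0001  0.0001] mm 1.355515279370119 deg 0.03310064939419982
```

View pics/c6.png

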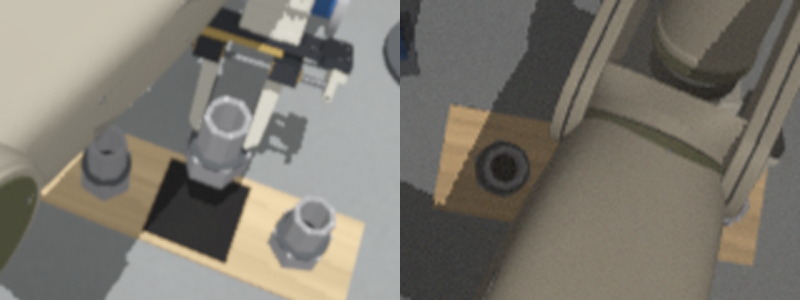

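The crop shows the socket held roughly upright over the pad, its mouth at crop (228,119), with both neighbours standing. I'll check its tilt against where an upright socket should project.

```bash
python3 - <<'E'
from g import *
from h import *
s=read_state();Rc=R.from_rotvec(s["orientation"]);p=s["tool_pos"]
# expected socket pose from tool: neck point is .179 ahead
neck=p+.179*Rc.as_matrix()[:,2];print("neck",neck)
im=C["side"]["image"][...,::-1];k=6;x0,y0=365,195
a=cv2.resize(im[y0:y0+95,x0:x0+75],None,fx=k,fy=k,interpolation=2)
def pt(q): u=proj("side",q);return (u+.5-[x0,y0])*k-.5
th=np.linspace(0,2*np.pi,24)
def ring(h,rad,n,ph):
    t=np.arange(n)*2*np.pi/n+ph;return np.array([pt(neck+(h-.072)*Z+rad*(np.cos(x)*RX+np.sin(x)*RY)) for x in t])
h30=np.pi/6
for q,c in((ring(.1,.023/np.cos(np.pi/8),8,np.pi/8),(0,0,255)),(ring(.0,.0358,6,h30*3),(0,255,0)),(ring(.04,.0358,6,h30*3),(255,255,0))):
    cv2.polylines(a,[np.int32(q)],True,c,1); print(q.mean(0))
cv2.imwrite("pics/c7.png",a)
E
```

```text
neck [ 0.5047 -0.2529  0.2307]
[227.1593 138.3868]
[187.2697 266.9136]
[202.3405 218.6563]
```

View pics/c7.png

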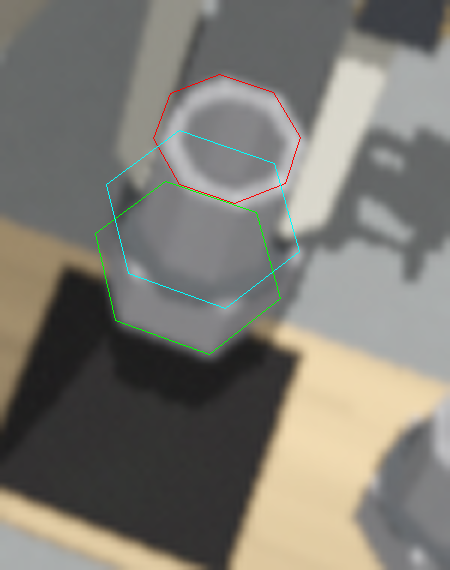

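Overlay: the mouth is within about 1 px of prediction (233,139 against 227,138), and the collar's lowest corner (210,355) fits. The socket is upright within about 1.5° and on the right spot. Next is the descent.

```bash
python3 - <<'E'
from g import *
inc(*place(.010))
E
```

```text
t 9.55 pos [ 0.6085 -0.269   0.3756] F [ 0.5274  0.1285 -4.3029] open 0.045528045909782114 q [-0.4448  0.6452  0.9635 -0.2001  2.1308 -1.9178]
inc [-0.4128 -0.0057  0.5639] [0.0001 0.0003 0.0005] mm 139.78153971773625 deg 0.10955701320190737
```

>>> arm_command([
  [-0.04,0,0.055,0,0,0],
  [-0.09,0,0.123,0,0,0],
  [-0.14,0,0.19,0,0,0],
  [-0.19,0,0.26,0,0,0],
  [-0.24,-0.003,0.328,0,0,0],
])

```text
t: 10.18
tool_pos: [0.6083, -0.2693, 0.294]
orientation: [-0.191, -2.507, -0.063]
force: [0.6, 0.2, -5.3]
opening: 0.0456
gripper_force: 54.8
```

>>> arm_command([
  [-0.05,0,0.07,0,0,0],
  [-0.1,0,0.137,0,0,0],
  [-0.14,0,0.19,0,0,0],
  [-0.16,-0.002,0.22,0,0,0],
  [-0.172,-0.003,0.235,0,0,0],
])

```text
t: 10.8
tool_pos: [0.6086, -0.2701, 0.237]
orientation: [-0.191, -2.508, -0.063]
force: [-0.4, 0.6, -4.8]
opening: 0.0457
gripper_force: 54.8
```

>>> arm_command([
  [0,0,0,0,0,0],
  [-0.003,0,0.004,0,0,0],
  [-0.006,0,0.008,0,0,0],
  [-0.009,0,0.012,0,0,0],
  [-0.012,0,0.016,0,0,0],
])

```text
t: 11.42
tool_pos: [0.6086, -0.27, 0.2333]
orientation: [-0.191, -2.508, -0.063]
force: [0.1, -0.2, -4.9]
opening: 0.0455
gripper_force: 54.8
```

```bash
python3 - <<'E'
from g import *
inc(*place(.0))
E
```

```text
t 11.425 pos [ 0.6086 -0.27    0.2333] F [ 0.0909 -0.1537 -4.8759] open 0.045468195344413626 q [-0.4458  0.7552  1.0695 -0.1811  1.9187 -1.8733]
inc [-0.0235 -0.      0.0294] [-0.0001  0.0002  0.0004] mm 7.52543344028452 deg 0.08288125920505283
```

Expected contact is 7.5 mm below, so I'll continue in small steps.

>>> arm_command([
  [-0.003,0,0.004,0,0,0],
  [-0.006,0,0.008,0,0,0],
  [-0.009,0,0.012,0,0,0],
  [-0.012,0,0.016,0,0,0],
  [-0.012,0,0.016,0,0,0],
])

```text
t: 12.05
tool_pos: [0.6086, -0.27, 0.2292]
orientation: [-0.191, -2.508, -0.063]
force: [0.1, -0.4, -4.2]
opening: 0.0456
gripper_force: 54.8
```

>>> arm_command([
  [-0.001,0,0.0015,0,0,0],
  [-0.002,0,0.003,0,0,0],
  [-0.003,0,0.004,0,0,0],
  [-0.004,0,0.0055,0,0,0],
  [-0.004,0,0.0055,0,0,0],
])

```text
t: 12.68
tool_pos: [0.6087, -0.27, 0.2279]
orientation: [-0.191, -2.508, -0.063]
force: [0.1, -0.3, -5.6]
opening: 0.0454
gripper_force: 54.8
```

>>> arm_command([
  [-0.001,0,0.0015,0,0,0],
  [-0.002,0,0.003,0,0,0],
  [-0.003,0,0.004,0,0,0],
  [-0.003,0,0.004,0,0,0],
  [-0.003,0,0.004,0,0,0],
])

```text
t: 13.3
tool_pos: [0.6087, -0.27, 0.2269]
orientation: [-0.191, -2.508, -0.063]
force: [0.2, -0.1, -4.4]
opening: 0.0454
gripper_force: 54.8
```

>>> arm_command([
  [-0.001,0,0.0015,0,0,0],
  [-0.002,0,0.0025,0,0,0],
  [-0.003,0,0.004,0,0,0],
  [-0.003,0,0.004,0,0,0],
  [-0.003,0,0.004,0,0,0],
])

```text
t: 13.92
tool_pos: [0.6088, -0.27, 0.2264]
orientation: [-0.191, -2.508, -0.063]
force: [-0.1, 1.2, -0.1]
opening: 0.0457
gripper_force: 54.8
```

Contact has begun, with the weight carried by the pad. I'll ease the grip, then open.

>>> arm_command([
  [0,0,0,0,0,0],
  [0,0,0,0,0,0],
  [0,0,0,0,0,0],
  [0,0,0,0,0,0],
  [0,0,0,0,0,0],
], force=5)

```text
t: 14.55
tool_pos: [0.6088, -0.2699, 0.2262]
orientation: [-0.191, -2.508, -0.063]
force: [1.3, 4.5, 5.0]
opening: 0.0462
gripper_force: 5.0
```

>>> arm_command([
  [0,0,0,0,0,0],
  [0,0,0,0,0,0],
  [0,0,0,0,0,0],
  [0,0,0,0,0,0],
  [0,0,0,0,0,0],
], fingers=-1)

```text
t: 15.18
tool_pos: [0.6087, -0.2701, 0.2259]
orientation: [-0.191, -2.508, -0.063]
force: [0.0, 0.8, 0.5]
opening: 0.0907
gripper_force: 0.0
```

```bash
python3 - <<'E'
from g import *
s=read_state();inc(s["tool_pos"]+.12*Z+.05*RX,R.from_rotvec(s["orientation"]).as_matrix())
E
```

```text
t 15.175 pos [ 0.6087 -0.2701  0.2259] F [0.0158 0.8483 0.4918] open 0.09070501719105548 q [-0.4459  0.7634  1.0717 -0.1805  1.9087 -1.8713]
inc [ 0.1501  0.0001 -0.6324] [0. 0. 0.] mm 129.99999999999997 deg 0.0
```

>>> arm_command([
  [0,0,-0.03,0,0,0],
  [0,0,-0.1,0,0,0],
  [0,0,-0.2,0,0,0],
  [0,0,-0.32,0,0,0],
  [0,0,-0.45,0,0,0],
])

```text
t: 15.8
tool_pos: [0.6614, -0.2781, 0.2997]
orientation: [-0.191, -2.508, -0.063]
force: [1.2, 0.1, -0.3]
opening: 0.0929
gripper_force: 0.0
```

>>> arm_command([
  [0.03,0,-0.1,0,0,0],
  [0.06,0,-0.2,0,0,0],
  [0.1,0,-0.3,0,0,0],
  [0.1,0,-0.3,0,0,0],
  [0.1,0,-0.3,0,0,0],
])

```text
t: 16.42
tool_pos: [0.6797, -0.281, 0.3582]
orientation: [-0.191, -2.507, -0.063]
force: [-0.5, -0.7, -0.8]
opening: 0.0931
gripper_force: 0.0
```

```bash
python3 - <<'E'
from g import *
from h import *
print(read_state()["tool_pos"])
im=C["side"]["image"][...,::-1];k=5;x0,y0=300,205
a=cv2.resize(im[y0:y0+115,x0:x0+160],None,fx=k,fy=k,interpolation=2)
pt=lambda q:(proj("side",q)+.5-[x0,y0])*k-.5
def ring(h,rad,n,ph):
    t=np.arange(n)*2*np.pi/n+ph;return np.int32([pt(PAD+h*Z+rad*(np.cos(x)*RX+np.sin(x)*RY)) for x in t])
cv2.polylines(a,[ring(.1,.0249,8,np.pi/8)],True,(0,0,255),1)
cv2.polylines(a,[ring(0,.0358,6,np.pi/2)],True,(0,255,0),1)
cv2.polylines(a,[ring(0,.0778,4,np.pi/4)],True,(255,255,0),1)
cv2.imwrite("pics/c8.png",a)
E
```

```text
[ 0.6795 -0.281   0.3576]
```

View pics/c8.png

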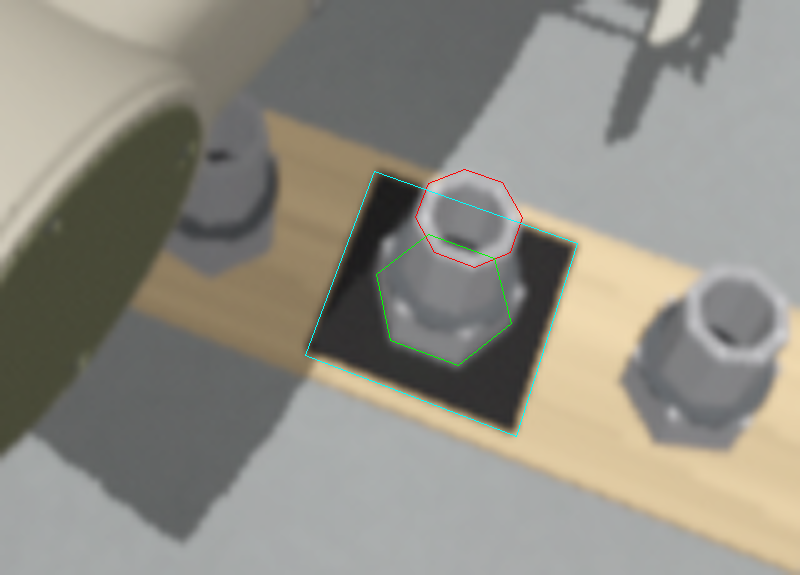

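The socket stands upright and centred on the pad: mouth at crop (468,218), matching the prediction. Both neighbours still stand and the gripper is clear, so I'm handing in.

```bash
python3 -c "
from plant import *
print(close_job())"
```

```text
the job is handed in; nothing more can be done
None
```

The socket stands upright, neck up and centred on the rubber pad, and the job is handed in at about 16.5 s of the 54 s allowed; the last pictures showed the plug and both standing sockets in place, but no verdict was returned.

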